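Switch the ball sorter to its other chute and run the batch

TASK

The seesaw gate under the feed chute of the ball sorter leans to one side. Press its raised yellow end down with the fingertips until it rocks over and rests leaning to the other side; only then push the orange paddle of the stop towards the chute, fully home, so that the three wooden balls roll down by themselves into the tray on the newly lowered side. Grip and lift nothing, do not touch the balls, and leave the glue bottle, the jar and the pencil where they stand.

Things in the scene. Friction and masses are not known exactly. Their poses are not given: they have to be found in the camera images.
- sorter: Plywood ball sorter fixed to the bench, turned up to 16 deg. Origin on the bench under the gate's pivot; x along the feed chute away from the robot, y left, z up. The feed chute (33 mm wide channel, y = 0) falls from x = 236 mm (floor 172 mm high) to x = 30 mm (130 mm high), its mouth above the gate. In front of the mouth stands a clear plate: x = -35 mm, 70 mm wide, top 165 mm high.
- tray_left (a point): Middle of the floor (16 mm above the bench) of the left (+y) tray, lined green, 197 mm from the sorter's middle. Open tray 100 (x) x 94 (y) mm; side walls 64 mm high, outer wall 87 mm; a slope leads into it from under the gate's end.
- tray_right (a point): The same point of the right (-y) tray, lined blue, otherwise alike.
- gate (a joint): Tilt of the seesaw gate in rad, about the sorter's x axis: +0.22 = left (+y) end fully down, -0.22 = right (-y) end fully down, 0 = level. It is top-heavy: past level it falls by itself to that side and rests there. About 0.5 N at its end rocks it.
- gate_left (a point): Middle of the upper face of the yellow pad at the gate's left (+y) end. Flat pad 56 mm (x) by 28 mm (y), 5 mm thick, 99 mm from the gate's middle, which is 98 mm above the bench. The pad is about 119 mm high when raised, 75 mm when down; the slope below it is at least 15 mm lower still.
- gate_right (a point): The same point on the yellow pad at the gate's right (-y) end.
- stop (a joint): Travel of the stop slide in m: 0 = closed (a plate stands across the feed chute in front of the balls), 0.042 = fully open. It slides along the sorter's +y (towards the left) and stays where it is left; about 1.5 to 3 N moves it. The balls begin to pass at about 0.025.
- stop_paddle (a point): Middle of the outer (-y, right-hand) face of the upright orange paddle of the stop; push it towards +y. Paddle 44 (x) x 8 (y) x 50 (z) mm, 25 mm of it above and below this point, which is about 164 mm above the bench, 120 mm behind the gate's pivot (x) and, when closed, 93 mm right of the chute's middle. Space to its right and below is free.
- ball1_center (a point): centre of a plain wooden ball, 28 mm across. At the start the three balls lie in a row in the feed chute behind the stop, centres 28 mm apart along the slope, 166 to 178 mm above the bench; this is the lowest one, next to the stop.
- ball2_center (a point): centre of a plain wooden ball, 28 mm across. At the start the three balls lie in a row in the feed chute behind the stop, centres 28 mm apart along the slope, 166 to 178 mm above the bench; this is the middle one.
- ball3_center (a point): centre of a plain wooden ball, 28 mm across. At the start the three balls lie in a row in the feed chute behind the stop, centres 28 mm apart along the slope, 166 to 178 mm above the bench; this is the highest one.
- glue: Bystander: cream-white glue bottle, 46 mm across, 101 mm high, standing loose behind a tray; origin at the centre of its underside.
- jar: Bystander: amber jar with a black cap, 46 mm across, 59 mm high, standing loose behind a tray; origin at the centre of its underside.
- pencil: Bystander: flat red carpenter pencil, 168 x 14 x 8 mm, lying loose crosswise on the bench in front of the sorter; origin near the middle of its underside.
- ball1: the ball itself (see its centre point)
- ball2: the ball itself (see its centre point)
- ball3: the ball itself (see its centre point)

How it is judged:
On the way, in this order (a step that is already met when the one before it is completed fails the run):
1. the gate is rocked over to its other side while the stop is still closed (distance of gate_left from where it was at the start of the episode above 0.024 m and (value of joint gate above 0.18 rad or value of joint gate below -0.18 rad) and value of joint stop below 0.006 m), for 0.2 s.
2. the stop is pushed fully open (value of joint stop above 0.036 m), for 0.1 s.
At the end, for the whole second after the job is handed in: Gate within 0.04 rad of the end opposite to its start; stop slide open over 36 mm; all three balls at rest in the tray on the lowered side (centres over 140 mm from the sorter's middle, below 55 mm); glue bottle, jar and pencil within 15 mm of where they stood (distance of gate_left from where it was at the start of the episode above 0.024 m and (value of joint gate above 0.18 rad or value of joint gate below -0.18 rad) and value of joint stop above 0.036 m and ((value of joint gate above 0.18 rad and y of each of ball1_center, ball2_center, ball3_center in the frame of sorter above 0.14 m and z of each of ball1_center, ball2_center, ball3_center in the frame of sorter below 0.055 m) or (value of joint gate below -0.18 rad and y of each of ball1_center, ball2_center, ball3_center in the frame of sorter below -0.14 m and z of each of ball1_center, ball2_center, ball3_center in the frame of sorter below 0.055 m)) and linear speed of each of ball1, ball2, ball3 below 0.05 m/s and distance of each of glue, jar, pencil from where it was at the start of the episode below 0.015 m); the robot touches nothing.
It fails at once if the fingers or arm touch a ball (contact force between any of the fingers, the arm and ball1 above 0.3 N or contact force between any of the fingers, the arm and ball2 above 0.3 N or contact force between any of the fingers, the arm and ball3 above 0.3 N).
It fails at once if a ball is lifted out of the feed chute (height (world z) of any of ball1_center, ball2_center, ball3_center above 0.21 m).
It fails at once if the stop is opened before the gate has been rocked over (value of joint stop above 0.015 m and not (distance of gate_left from where it was at the start of the episode above 0.024 m and (value of joint gate above 0.18 rad or value of joint gate below -0.18 rad))).
It fails at once if a bystander is pushed, lifted or knocked over (distance of any of glue, jar, pencil from where it was at the start of the episode above 0.02 m).
It also fails if it takes over 48 s, if anything falls off the work surface, if the arm or the gripper's body presses on something with over 40 N, if the wrist force passes 120 N, or if a joint passes its speed limit or range.

ROBOT

A 6-joint arm with a two-finger parallel gripper is mounted at the origin on a cart in front of the work surface, level with it; the furniture and walls round the work are solid. World frame = base frame: x ahead of the robot, y to its left, z up, the work surface at z = 0. Lengths are in m, angles in rad, forces in N, time in s.
With the tool pointing down it reaches from about 0.35 to 0.775 m from the base axis. Payload 5.5 kg.
Tool frame: the origin (TCP) lies at the very end of the fingers, on their centre line; the grasp point (between the pads) lies 19 mm behind it (grip_point_offset is the distance from the TCP to the grasp point, in m); z points along the fingers, y is the direction in which the jaws open and shut (so a half turn about z gives the same grasp; the last joint's range is limited). The gripper opens to 85 mm and grips with 20 to 120 N. Pads are 22 mm wide; open, the fingers measure 114 mm over their backs; the gripper's body (76 mm by 85 mm) begins 54 mm behind the grasp point. The pads swing forward as they close: fully open they stand 13 mm farther back than shut.
Start: joints at [-1.284, 0.313, 0.046, 1.304, 0, 1.431], TCP at [0.238, -0.523, 0.231] pointing down, gripper open.
Joint ranges: [-2.76, 2.76], [-0.86, 1.69], [-1.03, 1.26], [-2.2, 2.34], [-1.47, 1.5], [-3.14, 3.14]. Speed limits (rad/s): [2.57, 2.57, 3.14, 3.14, 3.14, 3.14].

INTERFACE

Orientations are given as a unit quaternion [w, x, y, z].
In Python, from workcell import * gives the robot as it stands.
- The arm moves only by the shell command python3 -m crank 'ROWS' [OPENING] [FORCE]. ROWS is a JSON object of lists of equal length, an entry for each row: "travel": the shift along the tool's x, y, z in units of 40 mm (1.0 is 40 mm), a list of three; "turn": the turn about the tool's z in rad. In form: {"travel": [[x, y, z], ...], "turn": [turn, ...]}. A call has 1 to 5 rows; each row is the pose to reach, as a shift and turn from the pose commanded when the call began, along the tool's axes at that moment; what a row does not reach only later rows make up. A row lasts 1/12 s, in which the tool goes at most 41.7 mm and 7.16 degrees, less where a joint would pass 70% of its speed; a pose out of reach is approached as far as the arm can. A call with a gripper value outside its range is refused whole. OPENING is the finger opening in mm, from 0 to 85.4, set as the call begins (- or left out, the last holds). The fingers move at their own pace and stop on an object; FORCE is the grip in N (left out, the last holds). Time passes only in rows, so rows that repeat a pose let the fingers close. It gives the time, the measured TCP pose, the force and the opening at its end, in the units of the state.
- get_state(): the state, without advancing time (a new reading comes with each control period).
- read_camera(name): name is "side" or "top"; returns a dict with "image" (420x560x3 uint8, red, green, blue), "K" (3x3 intrinsics, pixels), "k1" (the pictures are not rectified: a ray, as slopes to the right and down, at radius r is drawn at 1 + k1 r^2 times it, then the intrinsics apply), "R" (3x3) and "t" (3): a world point X has camera coordinates R X + t. Camera axes: x right, y down, z forward; pixel columns grow to the right and rows downward; lengths in m; the calibration is good to about 2 mm. A picture is of the moment at which its call begins. There is no depth.
- hand_in(): hands the job in, once; it reports no verdict.
The state is a dict: "clock": time; "joint_pos": joint angles; "qvel": joint speeds; "tau": joint torques, N m; "tcp_pos": TCP position; "orientation": TCP orientation; "wrist_force": force on the tool from outside, world axes, zero at the start; "ft_torque": the same for the moment, N m; "finger_gap": finger opening in m.
Only numpy, scipy, OpenCV 4.12 (cv2) and the standard library are available. Lean on these libraries where they do the work, as an engineer would, in place of code of your own. Each camera call takes 0.05 s, during which the arm holds its last target. There are 200 camera calls.

## Working session

There is one attempt and no reset: what is moved stays moved. The work goes in short steps, Python scripts to look and compute and a shell command to move; the robot and the scene stay as the last step left them, time stands still between calls to the robot, and variables do not carry over. Pictures are saved under pics/ and viewed, about 8 in all and at most 12, crops included, and the job is handed in when it is done.

```bash
mkdir -p pics; ls; python3 - <<'E'
from workcell import *
import cv2
s=get_state();print(s)
for n in("side","top"):
    c=read_camera(n);cv2.imwrite(f"pics/{n}0.png",c["image"][:,:,::-1]);print(n,c["K"],c["k1"],c["R"],c["t"])
E
```

```text
pics
{'clock': 0.0, 'joint_pos': array([-1.28360926e+00,  3.14019516e-01,  4.49697258e-02,  1.30359893e+00,
       -1.80039190e-05,  1.43121446e+00]), 'qvel': array([-0.00017655,  0.00059359,  0.00067215, -0.00179737, -0.00027885,
       -0.00115637]), 'tau': array([ 2.46350874e-04, -4.80624712e+01,  2.98535246e+01,  1.93631148e-02,
        1.73717917e-04,  2.07147632e-07]), 'tcp_pos': array([ 0.23785892, -0.52292935,  0.23039422]), 'orientation': array([-9.23009644e-04,  9.77319368e-01,  2.11768729e-01, -7.72709912e-05]), 'wrist_force': array([ 0.39030638, -0.08757819,  0.72558999]), 'ft_torque': array([0.00699548, 0.05020146, 0.00724954]), 'finger_gap': 0.0858229381061255}
side [[472.61011277   0.         275.76212211]
 [  0.         472.61011277 206.79933219]
 [  0.           0.           1.        ]] -0.10541929448515973 [[-0.99980874 -0.01197151 -0.01546511]
 [ 0.00760471  0.49055527 -0.87137689]
 [ 0.01801819 -0.87132784 -0.49037041]] [0.53386417 0.14294781 0.95711021]
top [[456.14771704   0.         278.97134921]
 [  0.         456.14771704 205.69275579]
 [  0.           0.           1.        ]] 0.027460031803247537 [[-2.23545042e-02 -9.99750029e-01  3.93323295e-04]
 [-9.78363785e-01  2.17953629e-02 -2.05740776e-01]
 [ 2.05680775e-01 -4.98404631e-03 -9.78606447e-01]] [-0.03393958  0.5464085   0.87881441]
```

View pics/side0.png

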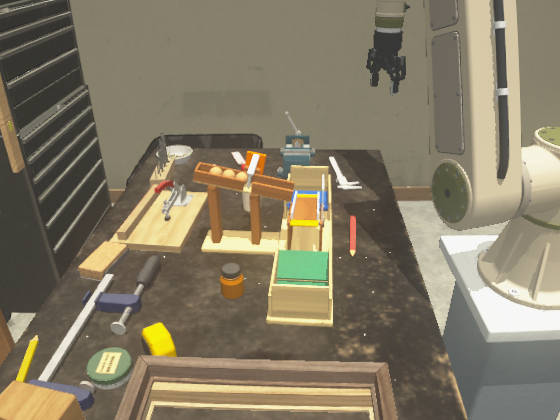

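View pics/top0.png

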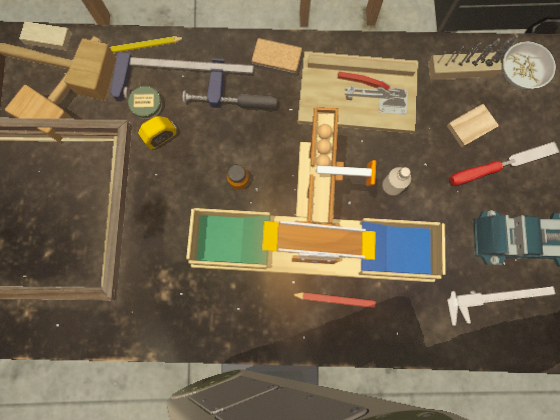

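The side view has the chute, gate (pads near 305,223 and 308,194) and orange paddle (256,160). In the top view the pads are at (271,236) and (369,245), the paddle at (373,173) and the glue bottle just right of it (397,180). Next I triangulate these.

```bash
cat > h.py <<'E'
from workcell import *
import cv2, numpy as np
def ray(c,p):
    k=np.array(c["K"]);d=np.array([c["k1"],0,0,0,0])
    u=cv2.undistortPoints(np.array([[p]],float),k,d)[0,0] if 0 else None
    q=np.array([(p[0]-k[0,2])/k[0,0],(p[1]-k[1,2])/k[1,1]]);s=q.copy()
    for _ in range(20): s=q/(1+c["k1"]*(s@s))
    R=np.array(c["R"]);return -R.T@np.array(c["t"]),R.T@np.array([*s,1])
def plane(c,p,z):
    o,d=ray(c,p);return o+d*(z-o[2])/d[2]
def tri(c1,p1,c2,p2):
    o,d=ray(c1,p1);a,b=ray(c2,p2);d/=np.linalg.norm(d);b/=np.linalg.norm(b)
    t=np.linalg.lstsq(np.c_[d,-b],a-o,rcond=None)[0]
    x,y=o+d*t[0],a+b*t[1];return (x+y)/2,np.linalg.norm(x-y)
def blobs(c,lo,hi,roi,amin=25):
    h=cv2.cvtColor(c["image"],cv2.COLOR_RGB2HSV);m=cv2.inRange(h,lo,hi);k=np.zeros_like(m);x,y,X,Y=roi;k[y:Y,x:X]=m[y:Y,x:X]
    n,l,s,ce=cv2.connectedComponentsWithStats(k)
    return [(s[i].tolist(),ce[i].round(1).tolist()) for i in range(1,n) if s[i,4]>=amin]
E
sed -i '/u=cv2/d;s/d=np.array(\[c\["k1"\],0,0,0,0\])//' h.py
python3 - <<'E'
from h import *
S=read_camera("side");T=read_camera("top")
Y=((22,160,140),(32,255,255));O=((5,200,190),(17,255,255))
print("yS",blobs(S,*Y,(270,180,345,260),8));print("yT",blobs(T,*Y,(240,200,400,280)))
print("oS",blobs(S,*O,(240,140,275,180),8));print("oT",blobs(T,*O,(350,150,385,195),8))
a=cv2.resize(S["image"][140:270,190:350],None,fx=4,fy=4,interpolation=3)[:,:,::-1]
b=cv2.resize(T["image"][100:290,240:420],None,fx=3,fy=3,interpolation=3)[:,:,::-1]
cv2.imwrite("pics/s1.png",a);cv2.imwrite("pics/t1.png",b)
E
```

```text
yS [([297, 194, 20, 4, 53], [307.0, 195.6]), ([290, 219, 29, 8, 177], [303.9, 222.6])]
yT [([262, 221, 17, 30, 430], [269.9, 235.7]), ([362, 231, 13, 28, 346], [368.2, 244.4])]
oS [([245, 153, 8, 13, 58], [248.2, 158.3]), ([258, 155, 8, 19, 82], [261.2, 162.9])]
oT []
```

View pics/s1.png

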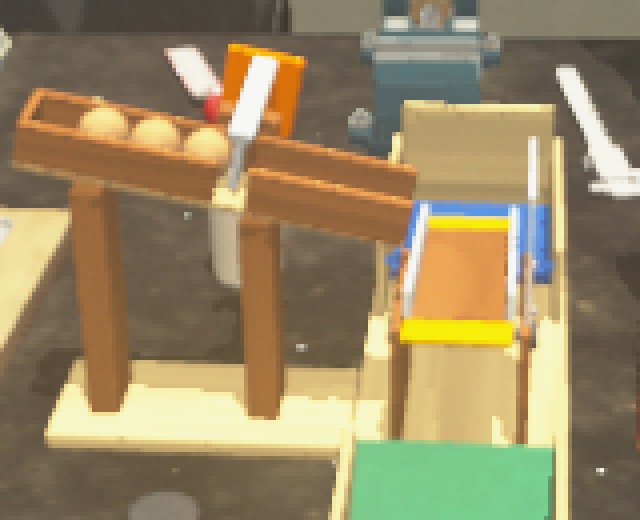

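View pics/t1.png

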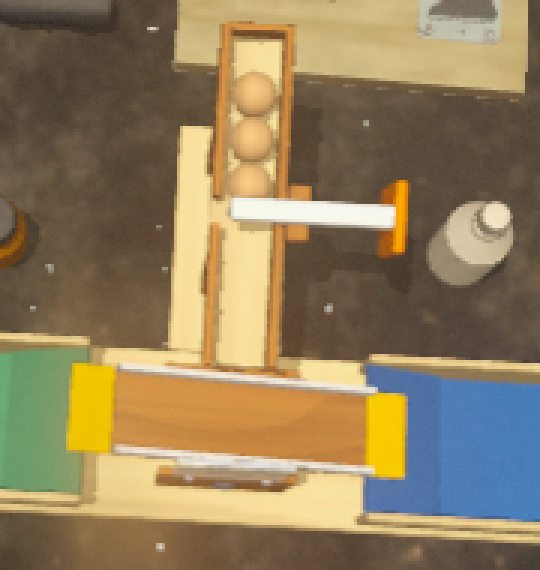

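```bash
python3 - <<'E'
from h import *
np.set_printoptions(precision=4,suppress=True)
S=read_camera("side");T=read_camera("top")
print("padL",tri(S,(303.9,221.5),T,(270.2,236)))
print("padR",tri(S,(307,195.6),T,(368.5,244.6)))
# paddle top corners, far x / near x
print("pad far",tri(S,(247.5,151.2),T,(375.5,160.7)))
print("pad near",tri(S,(266,154.2),T,(374.2,184.3)))
for p in((376,160.7),(374.7,184.3)): print("outer top z=.189",plane(T,p,.189))
L=plane(T,(270.2,236),.119);Rr=plane(T,(368.5,244.6),.075);print("if L raised",L,Rr,np.linalg.norm(L-Rr))
L2=plane(T,(270.2,236),.075);R2=plane(T,(368.5,244.6),.119);print("if R raised",L2,R2,np.linalg.norm(L2-R2))
b=[tri(S,(190+x/4,140+y/4),T,(240+X/3,100+Y/3)) for x,y,X,Y in((103,122,254,93),(155,133,251,138),(207,145,250,182))]
print("balls",b)
print("glue cap",plane(T,(240+495/3,100+216/3),.101), "glue base",plane(T,(240+460/3,100+260/3),0.0))
E
```

```text
padL (array([ 0.4757, -0.0281,  0.1188]), np.float64(0.002492126752974803))
padR (array([ 0.4604, -0.2212,  0.0739]), np.float64(0.0017956096530406507))
pad far (array([ 0.5968, -0.22  ,  0.1894]), np.float64(0.0015632288619041737))
pad near (array([ 0.555 , -0.2163,  0.1832]), np.float64(0.001622194047712063))
outer top z=.189 [ 0.5961 -0.2209  0.189 ]
outer top z=.189 [ 0.5527 -0.2158  0.189 ]
if L raised [ 0.4744 -0.028   0.119 ] [ 0.4593 -0.2209  0.075 ] 0.1984131041684031
if R raised [ 0.4807 -0.0273  0.075 ] [ 0.4541 -0.2121  0.119 ] 0.1917980457731995
balls [(array([ 0.6582, -0.1323,  0.1827]), np.float64(0.002450907827752897)), (array([ 0.631 , -0.1299,  0.1773]), np.float64(0.0018842474117154375)), (array([ 0.6044, -0.1288,  0.1707]), np.float64(0.0005766397444154394))]
glue cap [ 0.5988 -0.2967  0.101 ] glue base [ 0.5945 -0.2982  0.    ]
```

Left pad is raised (z 0.119), the right one is down, and yaw is about -4.5°. Pad span of 198 mm and paddle top of 0.189 both fit the text. I close the fingers and start across high up, turning into line with the sorter.

```bash
python3 -m crank '{"travel":[[0.5,-0.45,0],[1.2,-1.0,0],[1.9,-1.6,0],[2.7,-2.25,0],[3.45,-2.9,0]],"turn":[0.1,0.2,0.3,0.4,0.5]}' 0
cat > to.py <<'E'
import sys
from h import *
from scipy.spatial.transform import Rotation as Ro
s=get_state();q=s["orientation"];R=Ro.from_quat([*q[1:],q[0]])
t=np.array([float(v) for v in sys.argv[1:4]])
print("clock",round(s["clock"],2),"tcp",s["tcp_pos"].round(4),"F",s["wrist_force"].round(1),"gap",round(s["finger_gap"],4),"ty",R.as_matrix()[:,1].round(3))
print("units",(R.inv().apply(t-s["tcp_pos"])/.04).round(3))
E
python3 to.py .4755 -.025 .19
```

```text
clock: 0.72
tcp_pos: [0.316, -0.3592, 0.2312]
orientation: [-0.0, 0.999, -0.04, 0.0]
wrist_force: [0.5, -0.1, 0.1]
finger_gap: 0.0256
clock 0.72 tcp [ 0.316  -0.3592  0.2312] F [ 0.5 -0.1  0.1] gap 0.0256 ty [-0.079 -0.997 -0.   ]
units [ 3.314 -8.645  1.03 ]
```

```bash
python3 -m crank '{"travel":[[0.35,-0.9,0],[0.7,-1.8,0],[1.0,-2.7,0],[1.4,-3.6,0],[1.75,-4.5,0]],"turn":[0,0,0,0,0]}' 
python3 -m crank '{"travel":[[0.35,-0.9,0],[0.7,-1.8,0],[1.0,-2.7,0],[1.4,-3.6,0],[1.55,-4.15,0]],"turn":[0,0,0,0,0]}' 
python3 to.py .4755 -.025 .13
```

```text
clock: 1.13
tcp_pos: [0.3991, -0.1847, 0.2316]
orientation: [0.0, 0.999, -0.037, 0.0]
wrist_force: [1.2, -0.3, -0.6]
finger_gap: -0.0001
clock: 1.55
tcp_pos: [0.474, -0.0223, 0.2314]
orientation: [-0.0, 0.999, -0.035, 0.001]
wrist_force: [0.8, 0.3, -0.6]
finger_gap: -0.0001
clock 1.55 tcp [ 0.474  -0.0223  0.2314] F [ 0.8  0.3 -0.6] gap -0.0001 ty [-0.071 -0.997 -0.001]
units [0.039 0.066 2.536]
```

```bash
python3 -m crank '{"travel":[[0,0.05,0.7],[0,0.05,1.4],[0,0.05,2.0],[0,0.05,2.5],[0,0.05,2.5]],"turn":[0,0,0,0,0]}' 
python3 - <<'E'
from h import *
for n,r in(("side",(190,140,350,270)),("top",(200,150,400,280))):
    c=read_camera(n)["image"];x,y,X,Y=r
    cv2.imwrite(f"pics/{n}2.png",cv2.resize(c[y:Y,x:X],None,fx=2.4,fy=2.4)[:,:,::-1])
a=cv2.imread("pics/side2.png");b=cv2.imread("pics/top2.png");h=max(len(a),len(b))
a,b=[cv2.copyMakeBorder(i,0,h-len(i),0,0,0) for i in(a,b)]
cv2.imwrite("pics/m2.png",cv2.resize(np.hstack([a,b]),None,fx=.9,fy=.9))
E
```

```text
clock: 1.97
tcp_pos: [0.4695, -0.0265, 0.1275]
orientation: [-0.001, 0.999, -0.036, -0.003]
wrist_force: [-1.1, -0.0, 0.9]
finger_gap: -0.0
```

View pics/m2.png

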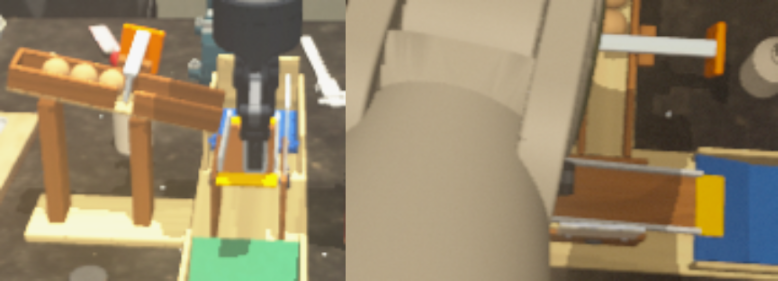

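The fingertips stand over the left pad between the rails, clear of the chute. Now I press down.

```bash
python3 -m crank '{"travel":[[0.05,0,0.25],[0.1,-0.05,0.5],[0.1,-0.1,0.75],[0.1,-0.15,1.0],[0.1,-0.15,1.15]],"turn":[0,0,0,0,0]}' 
python3 -m crank '{"travel":[[0,0,0],[0,0,0],[0,0,0],[0,0,0]],"turn":[0,0,0,0]}' 
python3 - <<'E'
from h import *
S=read_camera("side");Y=((22,160,140),(32,255,255))
print(blobs(S,*Y,(270,150,345,270),8));print(blobs(read_camera("top"),*Y,(240,200,400,280)))
E
```

```text
clock: 2.48
tcp_pos: [0.4762, -0.0211, 0.0838]
orientation: [-0.0, 0.999, -0.036, -0.001]
wrist_force: [-0.8, -0.0, -0.0]
finger_gap: 0.0001
clock: 2.82
tcp_pos: [0.4773, -0.0218, 0.0857]
orientation: [0.0, 0.999, -0.037, 0.0]
wrist_force: [0.3, 1.1, 0.0]
finger_gap: -0.0003
[([289, 240, 29, 12, 315], [303.4, 245.1])]
[([357, 227, 16, 30, 435], [364.6, 241.2])]
```

The gate is over: in the images the left pad is low and the right pad raised. I lift, then go round in front of the chute to the paddle's right.

```bash
python3 -m crank '{"travel":[[0,0,-0.6],[0,0,-1.5],[0,0,-2.4],[0,0,-3.3],[0,0,-4.1]],"turn":[0,0,0,0,0]}' 
python3 -m crank '{"travel":[[0,0.7,0],[0,1.6,0],[0,2.5,0],[0,3.4,0],[0,4.3,0]],"turn":[0,0,0,0,0]}' 
python3 to.py .569 -.265 .25
python3 - <<'E'
from h import *
Y=((22,160,140),(32,255,255));S=read_camera("side");T=read_camera("top")
print(blobs(S,*Y,(270,150,345,270),8));print(blobs(T,*Y,(240,200,400,280)))
E
```

```text
clock: 3.33
tcp_pos: [0.4769, -0.0217, 0.252]
orientation: [0.0, 0.999, -0.037, 0.001]
wrist_force: [0.9, -1.2, -1.1]
finger_gap: -0.0003
clock: 3.75
tcp_pos: [0.4641, -0.1947, 0.25]
orientation: [0.0, 0.999, -0.036, 0.001]
wrist_force: [1.2, -0.1, -0.5]
finger_gap: -0.0002
clock 3.75 tcp [ 0.4641 -0.1947  0.25  ] F [ 1.2 -0.1 -0.5] gap -0.0002 ty [-0.073 -0.997  0.001]
units [2.744 1.562 0.003]
[([296, 178, 24, 9, 172], [307.7, 181.9]), ([289, 239, 29, 13, 317], [303.4, 245.1])]
[([256, 225, 15, 28, 364], [262.6, 238.3]), ([357, 230, 9, 15, 74], [360.5, 235.8])]
```

```bash
python3 -m crank '{"travel":[[0,0.8,0],[0.4,1.55,0],[1.2,1.55,0],[2.1,1.55,0],[2.75,1.55,0]],"turn":[0,0,0,0,0]}' 
python3 -m crank '{"travel":[[0,0,0.5],[0,0,1.1],[0,0,1.7],[0,0,2.25],[0,0,2.25]],"turn":[0,0,0,0,0]}' 
python3 to.py .575 -.219 .160
python3 - <<'E'
from h import *
a,b=[read_camera(n)["image"][y:Y,x:X,::-1] for n,x,y,X,Y in(("side",190,100,350,270),("top",250,90,430,260))]
cv2.imwrite("pics/m3.png",cv2.resize(np.hstack([a,b]),None,fx=2.3,fy=2.3))
E
```

```text
clock: 4.27
tcp_pos: [0.5714, -0.2635, 0.2494]
orientation: [0.0, 0.999, -0.037, 0.001]
wrist_force: [-0.9, -0.1, 0.1]
finger_gap: 0.0001
clock: 4.68
tcp_pos: [0.5671, -0.2607, 0.1544]
orientation: [-0.002, 0.999, -0.036, -0.004]
wrist_force: [-0.5, 0.6, -0.7]
finger_gap: -0.0003
clock 4.68 tcp [ 0.5671 -0.2607  0.1544] F [-0.5  0.6 -0.7] gap -0.0003 ty [-0.073 -0.997 -0.004]
units [ 0.12  -1.054 -0.137]
```

View pics/m3.png

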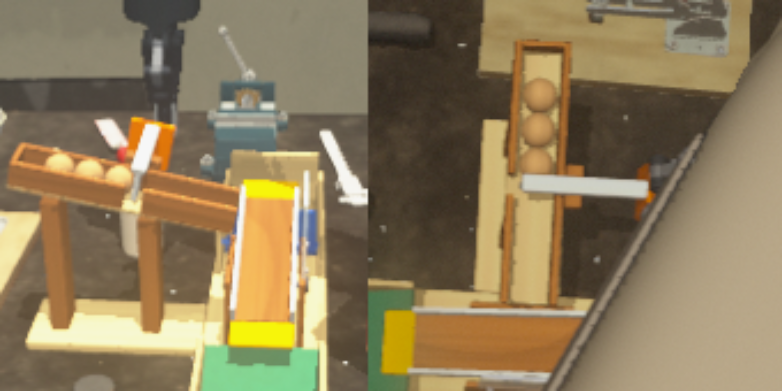

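The gate is left-down, the stop still closed, and the fingertip is right of the paddle at its height. I push towards +y in steps.

```bash
python3 -m crank '{"travel":[[0.1,-0.2,0],[0.1,-0.5,0],[0.1,-0.8,0],[0.1,-1.1,0],[0.1,-1.3,0]],"turn":[0,0,0,0,0]}' 
python3 -m crank '{"travel":[[0,-0.1,0],[0,-0.2,0],[0,-0.3,0],[0,-0.4,0],[0,-0.4,0]],"turn":[0,0,0,0,0]}' 
python3 to.py .575 -.219 .160
python3 - <<'E'
from h import *
a,b=[read_camera(n)["image"][y:Y,x:X,::-1] for n,x,y,X,Y in(("side",190,100,350,270),("top",250,90,430,260))]
cv2.imwrite("pics/m4.png",cv2.resize(np.hstack([a,b]),None,fx=2.3,fy=2.3))
E
```

```text
clock: 5.2
tcp_pos: [0.5781, -0.2099, 0.1606]
orientation: [0.001, 0.999, -0.036, 0.001]
wrist_force: [0.4, -1.2, 1.1]
finger_gap: -0.0005
clock: 5.62
tcp_pos: [0.5783, -0.1948, 0.1592]
orientation: [-0.0, 0.999, -0.036, -0.0]
wrist_force: [0.6, 0.3, -0.2]
finger_gap: -0.0002
clock 5.62 tcp [ 0.5783 -0.1948  0.1592] F [ 0.6  0.3 -0.2] gap -0.0002 ty [-0.073 -0.997 -0.001]
units [-0.038  0.61  -0.021]
```

View pics/m4.png

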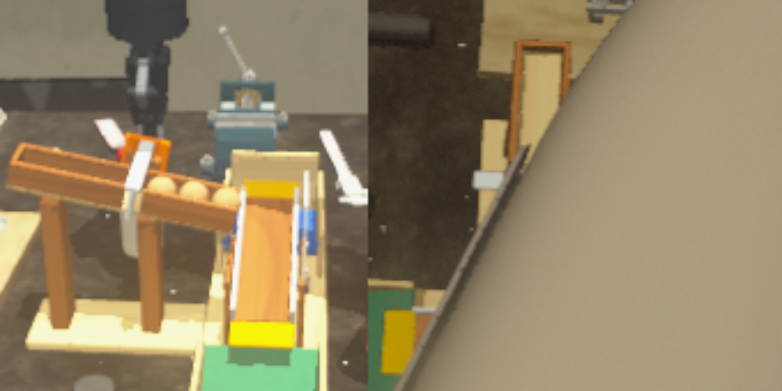

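The balls are already rolling. The bar has moved about 33 mm, so I push on to the end stop.

```bash
python3 -m crank '{"travel":[[0,-0.1,0],[0,-0.2,0],[0,-0.25,0],[0,-0.3,0],[0,-0.3,0]],"turn":[0,0,0,0,0]}' 
python3 -m crank '{"travel":[[0,-0.05,0],[0,-0.1,0],[0,-0.15,0],[0,-0.15,0]],"turn":[0,0,0,0]}' 
```

```text
clock: 6.13
tcp_pos: [0.5785, -0.1901, 0.1592]
orientation: [0.006, 0.999, -0.039, -0.001]
wrist_force: [-3.4, -20.9, -3.5]
finger_gap: 0.0
clock: 6.47
tcp_pos: [0.5785, -0.19, 0.1594]
orientation: [0.011, 0.999, -0.041, -0.001]
wrist_force: [-7.0, -39.0, -6.8]
finger_gap: -0.0003
```

It stalls against the end stop (TCP still, 39 N on the fingers). I back off, lift and look.

```bash
python3 -m crank '{"travel":[[0,0.4,0],[0,0.8,0],[0,1.2,0],[0,1.6,0],[0,1.6,-0.5]],"turn":[0,0,0,0,0]}' 
python3 -m crank '{"travel":[[0,0,-0.8],[0,0.5,-1.6],[0,1.4,-2],[0,2.3,-2],[0,3.2,-2]],"turn":[0,0,0,0,0]}' 
python3 -m crank '{"travel":[[-0.5,0.7,0],[-1,1.5,0],[-1.5,2.2,0],[-2,2.9,0],[-2.3,3.4,0]],"turn":[0,0,0,0,0]}' 
python3 - <<'E'
from h import *
a,b=[read_camera(n)["image"][y:Y,x:X,::-1] for n,x,y,X,Y in(("side",190,130,340,330),("top",180,100,450,310))]
a=cv2.resize(a,(0,0),fx=1.05,fy=1.05)
cv2.imwrite("pics/m5.png",cv2.resize(np.hstack([a,b]),None,fx=1.85,fy=1.85))
E
python3 to.py .3 -.5 .25
```

```text
clock: 6.88
tcp_pos: [0.573, -0.2433, 0.1753]
orientation: [-0.001, 0.999, -0.038, -0.003]
wrist_force: [-0.2, 0.1, -0.1]
finger_gap: 0.0001
clock: 7.3
tcp_pos: [0.5665, -0.3707, 0.2618]
orientation: [0.001, 0.999, -0.036, 0.002]
wrist_force: [0.3, -0.0, -0.6]
finger_gap: -0.0002
clock: 7.72
tcp_pos: [0.4616, -0.5005, 0.2591]
orientation: [-0.0, 0.999, -0.037, -0.0]
wrist_force: [0.6, 0.0, 0.9]
finger_gap: -0.0002
clock 7.82 tcp [ 0.4611 -0.5016  0.2586] F [-0.2  0.1  0.4] gap 0.0002 ty [-0.078 -0.997  0.   ]
units [-4.018  0.274  0.218]
```

View pics/m5.png

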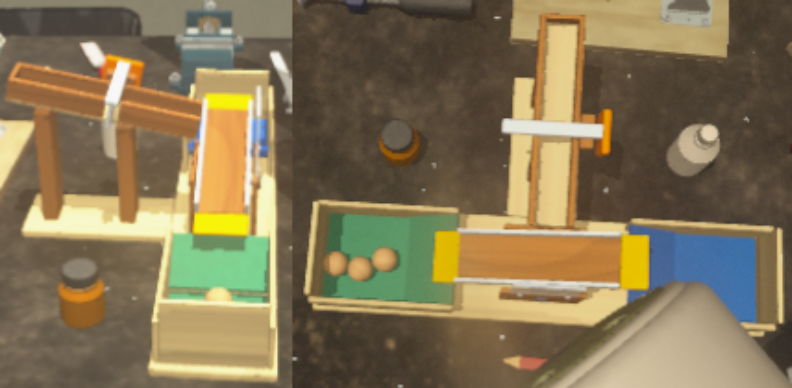

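All three balls are in the green left tray, the paddle is against the chute and the bottle and jar look unmoved. One last measured check of ball positions, rest and stop travel.

```bash
python3 -m crank '{"travel":[[0,0,0],[0,0,0],[0,0,0],[0,0,0],[0,0,0]],"turn":[0,0,0,0,0]}' >/dev/null; python3 - <<'E'
from h import *
T=read_camera("top");S=read_camera("side")
B=((8,70,110),(20,190,255));c=np.array([.4675,-.118]);yh=np.array([.0785,.997])
def run(T):
    for s,p in blobs(T,*B,(190,215,262,268),60): print("ball",s,p,"y'",((plane(T,p,.03)[:2]-c)@yh).round(3))
run(T)
for _ in range(6): T2=read_camera("top")
run(T2)
x=291;f=1.85
for p in((612,112),(609,153)):
    q=plane(T,(180+(p[0]-x)/f,100+p[1]/f),.189);print("paddle outer y'",((q[:2]-c)@yh).round(4))
print("glue cap",plane(T,(180+(708-x)/f,100+133/f),.101))
Y=((22,160,140),(32,255,255))
l,r=[b[1] for b in blobs(T,*Y,(240,200,400,280))][:2];s=[b[1] for b in blobs(S,*Y,(270,150,345,270),8)]
print("padL",tri(S,s[1],T,l)[0],"padR",tri(S,s[0],T,r)[0])
E
```

```text
ball [193, 232, 43, 20, 429] [214.5, 242.1] y' 0.207
ball [190, 262, 65, 6, 144] [218.6, 265.3] y' 0.195
ball [194, 234, 42, 18, 412] [215.3, 242.2] y' 0.206
ball [193, 261, 65, 7, 135] [223.4, 265.1] y' 0.185
paddle outer y' -0.0524
paddle outer y' -0.0504
glue cap [ 0.59898858 -0.29755268  0.101     ]
padL [ 0.47737961 -0.01236949  0.0735869 ] padR [ 0.46170233 -0.20513444  0.11870867]
```

```bash
python3 -c "
from workcell import *
print(hand_in())"
```

```text
the job is handed in; nothing more can be done
None
```

The gate is rocked over to the left and the stop is fully open. All three balls rolled down by themselves into the left (green) tray, and I handed the job in at about 9 s on the clock.

I pressed the raised left pad down with closed fingertips, then lifted off and checked in the images that the gate stayed over. Only then did I push the paddle home, until it stalled against its end stop at about 39 N on the fingers. After that I backed the arm clear.

Last checks:
- **Gate:** the left pad measures 0.074 m high and the right pad 0.119 m, so the left end is fully down.
- **Stop:** the paddle's outer face is now about 51 mm right of the chute's middle, so it moved about 41.5 mm.
- **Balls:** all three are on the tray floor. They merged into one blob, so I took its extent rather than each ball. It is centred about 206 mm from the sorter's middle, and I put the innermost edge at about 165 mm or more.
- **At rest:** the blob's centre moved only about 0.8 px over roughly 0.3 s.
- **Bystanders:** the glue bottle's cap is within about 1 mm of its first position. I checked the jar only by eye. The pencil was partly hidden by the arm in the last picture and I did not measure it, though the arm never came down near it.

One early figure disagreed: the pads' midpoint lay about 7 mm to the right of the chute line. I put that down to the gate's lean about its lower pivot and corrected for it.

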